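# Open the insert jar in its bench holder

### The arm

A 6-joint arm with a two-finger parallel gripper is mounted at the origin on the work surface. World frame = base frame: x ahead of the robot, y to its left, z up, the work surface at z = 0. Lengths are in mm, angles in rad, forces in N, time in s.
With the tool pointing down it reaches from about 300 to 775 mm from the base axis. Payload 14.6 kg.
Tool frame: the origin (TCP) lies at the very end of the fingers, on their centre line; the grasp point (between the pads) lies 19 mm behind it; z points along the fingers, y is the line along which they close (so a half turn about z gives the same grasp; the last joint's range is limited). The gripper opens to 94 mm and grips with 3 to 60 N. Pads are 16 mm wide; open, the fingers measure 119 mm over their backs; the gripper's body (75 mm by 177 mm) begins 78 mm behind the grasp point.
Start: joints at [1.151, 0.3, 1.521, -0, 1.321, -0.067], TCP at [190.037, 516.116, 205.446] pointing down, gripper open.
Joint ranges: [-3.03, 3.03], [-0.79, 2.21], [0.23, 2.52], [-1.04, 4.18], [0, 3.07], [-2.55, 2.55]. Speed limits (rad/s): [2.22, 2.22, 2.57, 3.14, 3.14, 3.14].

### API

Orientations are given as [roll, pitch, yaw] about the fixed x, y, z axes, in that order (R = Rz(yaw) Ry(pitch) Rx(roll)).
In Python, from cell import manip, eyes, ticket gives the robot as it stands. The module is installed in compiled form; this text tells all that it offers.
- The arm moves only by the tool arm_command, never from a script. Its argument "plan" is a list of rows, each a list of 5 numbers: the opening, from -1 (shut) to 1 (fully open), then the shift along the tool's x, y, z in m, then the turn about the tool's z in rad. In form: [[jaw, dx, dy, dz, roll], ...]. A call has 1 to 20 rows; each row shifts and turns the commanded pose from where the row before left it, along the tool's axes as they then stand; what a row does not reach is not made up. A row lasts 1/8 s, in which the tool goes at most 62.5 mm and 10.7 degrees, less where a joint would pass 70% of its speed; a pose out of reach is approached as far as the arm can. A call is refused whole if a number of a shift passes 0.0625 or a number of a turn 0.188, either way. A call with a gripper value outside its range is refused whole. The fingers move at their own pace and stop on an object; "newtons" is the grip in N (left out, the last holds). Time passes only in rows, so rows that do not move let the fingers close. It gives the time, the measured TCP pose, the force, the opening and the grip force at its end, in the units of the state.
- manip.read_state(): the state, without advancing time (a new reading comes with each control period).
- eyes.camera(name): name is "side" or "top"; returns a dict with "img" (400x640x3 uint8, blue, green, red), "z_map" (400x640 float32, mm along the optical axis (not along the pixel's ray), 0 where there is no reading), "fx", "fy", "cx", "cy" (pixels), "eye" and "orientation" of the camera in the world. Camera axes: x right, y down, z forward; pixel columns grow to the right and rows downward; lengths in mm; the calibration is good to about 2 mm. A picture is of the moment at which its call begins.
- ticket.sign_off(): hands the job in; it is judged then, once.
The state is a dict: "clock": time; "joints": joint angles; "qd": joint speeds; "effort": joint torques, N m; "eef_pos": TCP position; "eef_rot": TCP orientation; "wrist_force": force on the tool from outside, world axes, zero at the start; "moment": the same for the moment, N m; "finger_gap": finger opening in mm; "finger_force": force on a finger pad.
Only numpy, scipy, OpenCV 4.12 (cv2) and the standard library are available. Lean on these libraries where they do the work, as an engineer would, in place of code of your own. Each camera call takes 0.05 s, during which the arm holds its last target. There are 200 camera calls.

### The job

I need the brass inserts from the square jar: lower the jar into the square holder on the bench so that it cannot turn, and with it standing there unscrew its tight cap. As soon as the threads let go, lift the cap straight off and finish holding it level in the gripper just above the open mouth, a finger's breadth or two (10 to 30 mm) clear: do not put it down or let go of it. Do not drop or tip the jar, and leave everything else on the bench where it is.

Things in the scene. Friction and masses are not known exactly. Their poses are not given: they have to be found in the camera images.
- jar: The square jar (loose, 0.36 to 0.6 kg, brass inserts inside): clear plastic body 64 x 64 mm, 70 mm high, then a round threaded neck (dia 43 mm, threads 52) up to the mouth; 102 mm high with the cap on. Origin at the centre of the underside, z up, x and y square to its flat sides. It starts upright on the bench, its cap screwed on tight. The other jar has a round body and the same cap.
- cap: Ribbed screw cap of the square jar, dia 60 mm, 22 mm high, 40 g. Origin at the centre of the open lower edge of its skirt, z up. Tight, this edge is 80.5 mm above the jar's underside, 5 mm over its shoulder, and its x axis lies within 7 degrees of the jar's x axis. A stiff liner makes it tight: about 0.5 N m at first, less as it rises. Jar and all can be lifted by it with a grip of 60 N or more.
- holder: Jar holder, screwed to the bench: aluminium plate 130 x 130 x 8 mm with a square frame of white printed plastic, 85 mm square outside, 54 mm high over its sloping lead-in lips. The pocket is 69 x 69 mm, open at the top, its floor 46 mm below the top of the lips. Origin at the centre of the plate's underside, z up, x and y square to the pocket's walls: the jar fits in any of four quarter turns.
- holder_seat (a point): Centre of the pocket's floor, 8 mm above the bench: where the centre of the jar's underside comes when the jar stands home in the holder.
- jar_mouth (a point): Centre of the jar's mouth, on the rim of its neck, 97 mm above its underside.
- round_jar: Bystander: round clear jar, dia 66 mm, 102 mm high with an identical cap (dia 60 mm), holding steel screws. Origin at the centre of its underside. Leave it alone.
- tripod: Bystander: black mini tripod with a white printed cage on it, 142 mm high, legs within 105 mm of its origin at the middle of its foot.
- panel: Bystander: flat white printed lattice, 125 x 125 x 9 mm, origin at its centre underneath.
- tape: Bystander: roll of amber tape, dia 52 mm, 18 mm high, origin at its centre underneath.
- driver: Bystander: screwdriver 160 mm long lying on the bench, origin under its middle, lying along its x axis.
- caliper: Bystander: digital caliper 210 mm long lying on the bench, 13 mm high, origin under its middle, lying along its x axis.
- cap_top (a point): Centre of the cap's top, 22 mm above its lower edge. The thread is right-handed: it opens anticlockwise seen from above, rising 2 mm per 60 degrees. The cap comes free when its x axis is 120 to 154 degrees anticlockwise of the jar's x axis (137 is the middle): there it lifts straight off; further round it runs into the next thread. Left alone part-way it stays where it is.

How it is judged (in metres and radians):
On the way, in this order (a step that is already met when the one before it is completed fails the run):
1. the square jar stands home in the holder, upright, its cap still tight (distance between jar and holder_seat below 0.006 m and angle between jar's own z axis and vertical below 0.1 rad and angle between the x axis of cap and the x axis of jar, either way round below 0.4 rad and z of cap in the frame of jar below 0.083 m), for 0.2 s.
2. the cap is turned a quarter turn on the jar's thread, the jar standing in the holder (horizontal distance between jar and holder_seat below 0.006 m and z of jar in the frame of holder_seat below 0.012 m and angle between the x axis of cap and the x axis of jar, either way round above 1.25 rad and z of cap in the frame of jar below 0.087 m), for 0.05 s.
At the end, for the whole second after the job is handed in: The square jar stands home in the holder (within 6 mm of its seat, within 0.1 rad of upright, at rest), and the cap is held still by the fingers over the mouth: its lower edge 3 to 45 mm above the rim, centred within 15 mm, level within 0.2 rad, touching nothing but the fingers (distance between jar and holder_seat below 0.006 m and angle between jar's own z axis and vertical below 0.1 rad and linear speed of each of jar, cap below 0.03 m/s and z of cap in the frame of jar_mouth between 0.003 and 0.045 m and horizontal distance between cap and jar_mouth below 0.015 m and angle between cap's own z axis and vertical below 0.2 rad and contact force between the fingers and cap above 1 N and contact force between each of cap, the fingers and jar below 0.05 N); the arm keeps its last pose, push and grip.
It fails at once if the jar is tipped (angle between jar's own z axis and vertical above 0.5 rad).
It fails at once if the jar is dropped (linear speed of jar above 0.6 m/s and contact force between the fingers and jar below 0.05 N and contact force between the fingers and cap below 0.05 N).
It fails at once if a bystander is moved (distance of any of round_jar, tripod, panel, tape, driver, caliper from where it was at the start of the episode above 0.03 m).
It also fails if it takes over 51 s, if anything falls off the work surface, if the arm or the gripper's body presses on something with over 40 N, if the wrist force passes 120 N, or if a joint passes its speed limit or range.

## Working session

There is one attempt and no reset: what is moved stays moved. The work goes in short steps, Python scripts to look and compute and a tool call to move; the robot and the scene stay as the last step left them, time stands still between calls to the robot, and variables do not carry over. Pictures are saved under pics/ and viewed, at most 10 in all, crops included, and the job is handed in when it is done.

Besides the shell and the picture viewer there is one more tool, called after "Emit:" as name(argument=value, ...), one argument or row to a line, values as JSON. arm_command: Moves the arm, as the interface text tells. Its arguments: {"type":"object","properties":{"plan":{"type":"array"},"newtons":{"type":"number"}},"required":["plan"]}

```bash
mkdir -p pics
cat > h.py <<'E'
from cell import manip, eyes, ticket
import numpy as np, cv2
from scipy.spatial.transform import Rotation as R
def shot(n,fn=None):
    c=eyes.camera(n)
    if fn: cv2.imwrite('pics/'+fn,c['img'])
    z=c['z_map']; v,u=np.mgrid[:z.shape[0],:z.shape[1]]
    P=np.stack([(u-c['cx'])/c['fx']*z,(v-c['cy'])/c['fy']*z,z],-1)
    o=np.array(c['orientation'])
    M=o if o.shape==(3,3) else R.from_euler('xyz',o).as_matrix()
    W=P@M.T+np.array(c['eye']); W[z==0]=np.nan
    return c,W
E
python3 - <<'E'
from h import *
c,W=shot('top','t0.png'); print({k:c[k] for k in c if k not in('img','z_map')})
np.save('t0.npy',W)
c,W=shot('side','s0.png'); print({k:c[k] for k in c if k not in('img','z_map')})
np.save('s0.npy',W)
print(manip.read_state())
E
```

```text
{'fx': 389.08965557079205, 'fy': 389.08965557079205, 'cx': 322.69984910192903, 'cy': 211.55008471976734, 'eye': array([ 376.00638945,   99.27725264, 1095.05089097]), 'orientation': array([-2.98182898, -0.02097064, -1.55188066])}
{'fx': 456.61182352038105, 'fy': 456.61182352038105, 'cx': 321.0155255787878, 'cy': 200.01621166087574, 'eye': array([ -99.90058446, -641.30147836,  793.03408024]), 'orientation': array([-2.17819578,  0.00468153, -0.73096467])}
{'clock': 0.1, 'joints': array([ 1.15139377e+00,  3.00386523e-01,  1.52151965e+00,  2.96429161e-06,
        1.32070779e+00, -6.66182983e-02]), 'qd': array([-0.00110218, -0.00124184, -0.00252281, -0.00062962, -0.00042052,
        0.00088574]), 'effort': array([ 1.18039265e-03, -5.32644689e+01, -3.53288949e+01,  7.10073486e-02,
        2.34126515e-02,  6.34156237e-06]), 'eef_pos': array([189.94589155, 515.90580309, 204.95871327]), 'eef_rot': array([-3.14057380e+00, -7.08524884e-05,  2.78880762e+00]), 'wrist_force': array([-0.32457218,  0.63563688, -0.87255983]), 'moment': array([-0.0018895 , -0.01173784, -0.03280606]), 'finger_force': 0.0, 'finger_gap': 94.0866965695951}
```

View pics/t0.png

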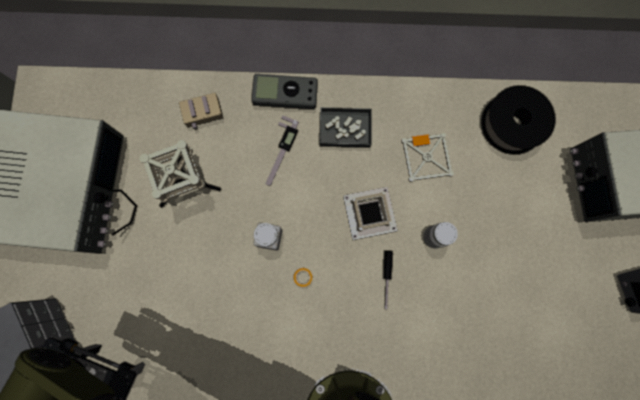

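View pics/s0.png

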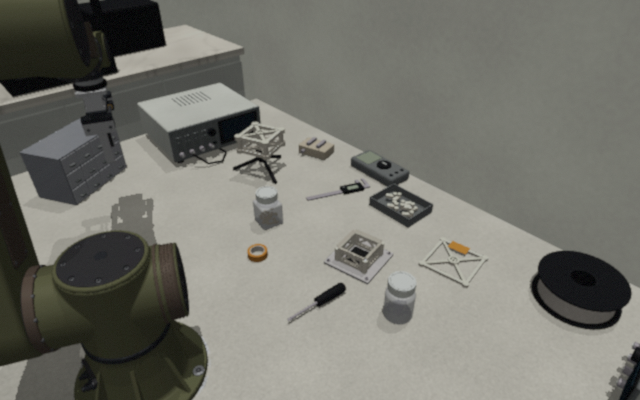

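The top view shows the square jar at about (267,236), the holder at (371,213) and the round jar at (440,234). The tripod is at (175,170), the tape at (303,277) and the driver at (388,278).

Run:
```python
from h import *
W=np.load('t0.npy'); S=np.load('s0.npy')
im=cv2.imread('pics/t0.png'); sm=cv2.imread('pics/s0.png')
def box(W,u0,u1,v0,v1): return W[v0:v1,u0:u1].reshape(-1,3)
def f(P,lo,hi): return P[(P[:,2]>lo)&(P[:,2]<hi)]
for nm,W_,b in [('top jar',W,(245,292,212,260)),('side jar',S,(245,292,180,232))]:
    P=box(W_,*b); print(nm,np.histogram(P[:,2],bins=range(-10,130,10)))
    q=f(P,95,112); print(len(q),q.mean(0),np.median(q,0),q.min(0),q.max(0)); 
    (cx,cy),r=cv2.minEnclosingCircle(q[:,:2].astype(np.float32)); print('circ',cx,cy,r)
    q=f(P,60,80);print('shoulder',len(q),cv2.minAreaRect(q[:,:2].astype(np.float32)) if len(q)>4 else '')
for nm,W_,b in [('top holder',W,(340,402,183,242)),('side holder',S,(322,396,225,284))]:
    P=box(W_,*b); print(nm,np.histogram(P[:,2],bins=range(-10,80,5)))
    q=f(P,46,60); print('lips',len(q),cv2.minAreaRect(q[:,:2].astype(np.float32)))
    q=f(P,5,12); print('plate',len(q),cv2.minAreaRect(q[:,:2].astype(np.float32)))
a=cv2.resize(im[205:265,235:300],None,fx=6,fy=6,interpolation=cv2.INTER_CUBIC)
b=cv2.resize(im[180:246,338:404],None,fx=6,fy=6,interpolation=cv2.INTER_CUBIC)
o=np.zeros((400,800,3),np.uint8); o[:360,:390]=a; o[:396,400:796]=b; cv2.imwrite('pics/c0.png',o)
```

```text
top jar (array([654, 937,  10,  13,  13,   9,  15, 104,  45,  10,  26, 407,   1]), array([-10,   0,  10,  20,  30,  40,  50,  60,  70,  80,  90, 100, 110,
       120]))
429 [474.75093736 227.47638669 103.37554887] [474.88686799 227.26559114 103.43107356] [446.72485634 199.34044126  95.62796654] [503.54876259 256.28982592 110.05480134]
circ 474.9833679199219 227.82440185546875 29.81988525390625
shoulder 149 ((475.0262145996094, 227.97323608398438), (63.9849739074707, 64.10651397705078), 81.0972900390625)
side jar (array([ 375, 1063,   91,   78,   86,   81,   89,  117,  107,   47,   72,
        229,    0]), array([-10,   0,  10,  20,  30,  40,  50,  60,  70,  80,  90, 100, 110,
       120]))
267 [471.63926436 222.3891647  103.00945982] [470.63427279 221.43860669 103.67499637] [444.68591634 193.03760031  95.18058402] [505.49604913 255.92867659 108.69170593]
circ 474.83612060546875 224.7755584716797 31.85162925720215
shoulder 224 ((474.0110168457031, 225.15606689453125), (66.34922790527344, 63.38577651977539), 80.59362030029297)
top holder (array([   8,  647,  961, 1049,  387,   70,   23,   15,   11,   14,   26,
        150,  213,   67,    0,    0,    0]), array([-10,  -5,   0,   5,  10,  15,  20,  25,  30,  35,  40,  45,  50,
        55,  60,  65,  70,  75]))
lips 413 ((551.21875, -53.30093765258789), (92.96984100341797, 93.09483337402344), 12.8235445022583)
plate 1363 ((554.9533081054688, -57.464820861816406), (161.90773010253906, 167.36788940429688), 3.1608898639678955)
side holder (array([   1,  590, 1541,  707,  320,  185,   76,   80,   91,   68,  124,
        210,  196,   71,    0,    0,    0]), array([-10,  -5,   0,   5,  10,  15,  20,  25,  30,  35,  40,  45,  50,
        55,  60,  65,  70,  75]))
lips 450 ((551.060546875, -55.95539855957031), (91.62545013427734, 92.3445816040039), 11.6502685546875)
plate 924 ((554.0491333007812, -37.76771545410156), (213.14163208007812, 191.4953155517578), 59.93938446044922)
```

View pics/c0.png

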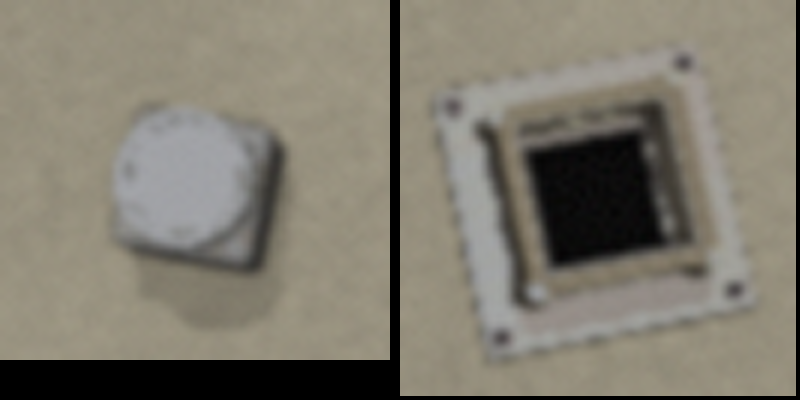

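The crop shows the jar's shoulder edges turned about -9° and the plate's four screw heads. They are at crop pixels (452,106), (683,62), (735,289) and (502,337), so I'll intersect them with the z=8 plane.

```bash
cat >> h.py <<'E'
def go(x,y,yawdeg=None):
    "tool-frame shift to world x,y and roll to yaw"
    s=manip.read_state(); p=s['eef_pos']; w=s['eef_rot'][2]
    d=np.array([x,y])-p[:2]
    print('pos',p.round(1),'yaw',np.degrees(w).round(2),'j6',s['joints'][5].round(3),'gap',s['finger_gap'].round(1),'F',s['finger_force'],s['wrist_force'].round(1),'M',s['moment'].round(2),'t',round(s['clock'],2))
    print('tool dx,dy mm',(d@[np.cos(w),np.sin(w)]).round(2),(d@[np.sin(w),-np.cos(w)]).round(2), 'roll',None if yawdeg is None else round(w-np.radians(yawdeg),4))
def ray(c,uv,z):
    M=R.from_euler('xyz',c['orientation']).as_matrix(); e=np.array(c['eye'])
    d=np.c_[(uv[:,0]-c['cx'])/c['fx'],(uv[:,1]-c['cy'])/c['fy'],np.ones(len(uv))]@M.T
    return e+d*((z-e[2])/d[:,2])[:,None]
E
python3 - <<'E'
from h import *
W=np.load('t0.npy')
c,_=shot('top')
b=np.array([[452,106],[683,62],[735,289],[502,337]],float)
uv=np.c_[(b[:,0]-400-2.5)/6+338,(b[:,1]-2.5)/6+180]
H=ray(c,uv,8.); print(H.round(1),H.mean(0))
for i in range(4):
    d=H[(i+1)%4]-H[i]; print(np.hypot(*d[:2]).round(1),(np.degrees(np.arctan2(d[1],d[0]))%90).round(2))
print('bench z',np.nanmedian(W[240:270,330:370,2]))
print('tape',np.nanmedian(W[268:287,294:312],axis=(0,1)),'tripod',np.nanmedian(W[150:190,150:200],axis=(0,1)))
go(475,226.5,-9)
E
```

```text
[[ 594.4   13.4    8. ]
 [ 618.4  -96.8    8. ]
 [ 509.8 -120.7    8. ]
 [ 484.8  -11.     8. ]] [551.82900288 -53.77097851   8.        ]
112.9 12.26
111.2 12.38
112.5 12.82
112.3 12.57
bench z 0.40049721701007
tape [367.84383223 131.69105733   3.66316718] tripod [638.57039866 466.7007527  131.12960589]Traceback (most recent call last):
  File "<stdin>", line 11, in <module>
  File "h.py", line 17, in go
    print('pos',p.round(1),'yaw',np.degrees(w).round(2),'j6',s['joints'][5].round(3),'gap',s['finger_gap'].round(1),'F',s['finger_force'],s['wrist_force'].round(1),'M',s['moment'].round(2),'t',round(s['clock'],2))
                                                                                           ^^^^^^^^^^^^^^^^^^^^^
AttributeError: 'float' object has no attribute 'round'
```

```bash
sed -i "s/s\['finger_gap'\].round(1)/round(float(s['finger_gap']),1)/" h.py
```

Emit:
arm_command(
  plan=[
    [1,-0.0367,-0.0173,0,0],
    [1,-0.0367,-0.0173,0,0],
    [1,-0.0367,-0.0173,0,0],
    [1,-0.0367,-0.0173,0,0],
    [1,-0.0367,-0.0173,0,0],
    [1,-0.0367,-0.0173,0,0],
    [1,-0.0367,-0.0173,0,0],
    [1,-0.0367,-0.0173,0,0],
    [1,-0.0367,-0.0173,0,0],
    [1,-0.0367,-0.0173,0,0],
    [1,0,0,0,0.17],
    [1,0,0,0,0.17],
    [1,0,0,0,0.17],
    [1,0,0,0,0.17],
    [1,0,0,0,0.17],
    [1,0,0,0,0.17],
  ],
)

```text
clock: 2.15
eef_pos: [474.6, 226.9, 205.2]
eef_rot: [-3.141, 0.0, 1.763]
wrist_force: [0.0, 0.7, -1.2]
finger_gap: 94.1
finger_force: 0.0
```

Emit:
arm_command(
  plan=[
    [1,0,0,0,0.17],
    [1,0,0,0,0.17],
    [1,0,0,0,0.17],
    [1,0,0,0,0.17],
    [1,0,0,0,0.17],
    [1,0,0,0,0.17],
    [1,0,0,0,0.17],
    [1,0,0,0,0.17],
    [1,0,0,0,0.17],
    [1,0,0,0,0.17],
    [1,0,0,0,0.17],
    [1,0,0,0,0],
  ],
)

```text
clock: 3.65
eef_pos: [474.6, 226.9, 205.3]
eef_rot: [3.141, 0.0, -0.1]
wrist_force: [-0.5, -0.1, -0.1]
finger_gap: 94.0
finger_force: 0.0
```

```bash
python3 -c "
from h import *
go(475,226.5,-9)"
```

```text
pos [474.6 226.9 205.3] yaw -5.74 j6 2.047 gap 94.0 F 0.0 [-0.5 -0.1 -0.1] M [-0.02  0.14 -0.03] t 3.65
tool dx,dy mm 0.46 0.39 roll 0.0569
```

Emit:
arm_command(
  plan=[
    [1,0,0,0.02,0.057],
    [1,0,0,0.03,0],
    [1,0,0,0.03,0],
    [1,0,0,0.025,0],
    [1,0,0,0.015,0],
    [1,0,0,0.006,0],
    [1,0,0,0,0],
    [-1,0,0,0,0],
    [-1,0,0,0,0],
    [-1,0,0,0,0],
    [-1,0,0,0,0],
    [-1,0,0,0,0],
    [-1,0,0,0,0],
    [-1,0,0,0,0],
  ],
  newtons=60,
)

```text
clock: 5.4
eef_pos: [474.8, 227.1, 79.6]
eef_rot: [-3.141, -0.0, -0.158]
wrist_force: [0.1, 3.2, 1.9]
finger_gap: 59.0
finger_force: 60.0
```

Gripped at 59 mm with 60 N. Now lift gently.

Emit:
arm_command(
  plan=[
    [-1,0,0,-0.003,0],
    [-1,0,0,-0.007,0],
    [-1,0,0,-0.015,0],
    [-1,0,0,-0.025,0],
    [-1,0,0,-0.025,0],
    [-1,0,0,-0.02,0],
    [-1,0,0,-0.005,0],
    [-1,0,0,0,0],
    [-1,0,0,0,0],
  ],
)

```text
clock: 6.52
eef_pos: [474.3, 226.8, 178.6]
eef_rot: [3.141, 0.001, -0.158]
wrist_force: [0.4, 0.6, -5.9]
finger_gap: 59.2
finger_force: 60.0
```

Run:
```python
from h import *
go(551.5,-54.5,12.5)
c,W=shot('side','s1.png'); np.save('s1.npy',W)
cc,T=shot('top','t1.png'); np.save('t1.npy',T)
M=R.from_euler('xyz',c['orientation']).as_matrix(); p=(np.array([475,227,40])+[0,0,100]-c['eye'])@M
u,v=int(p[0]/p[2]*c['fx']+c['cx']),int(p[1]/p[2]*c['fy']+c['cy']); print(u,v)
a=cv2.resize(c['img'][v-70:v+70,u-70:u+70],None,fx=4,fy=4,interpolation=cv2.INTER_CUBIC); cv2.imwrite('pics/c1.png',a)
```

```text
pos [474.3 226.8 178.6] yaw -9.06 j6 2.105 gap 59.2 F 59.99748575035483 [ 0.4  0.6 -5.9] M [-0.01  0.09  0.03] t 6.53
tool dx,dy mm 120.57 265.63 roll -0.3764
265 180
```

View pics/c1.png

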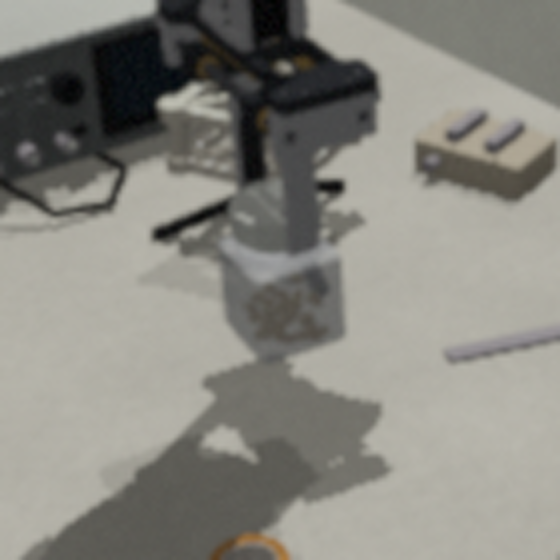

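The picture shows the jar hanging upright and level in the fingers with the inserts inside, around crop pixel (285,290). Next I'll carry it over the holder.

Emit:
arm_command(
  plan=[
    [-1,0.0036,0.008,0,0],
    [-1,0.0082,0.018,0,0],
    [-1,0.0118,0.026,0,0],
    [-1,0.0118,0.026,0,0],
    [-1,0.0118,0.026,0,0],
    [-1,0.0118,0.026,0,0],
    [-1,0.0118,0.026,0,0],
    [-1,0.0118,0.026,0,0],
    [-1,0.0118,0.026,0,0],
    [-1,0.0118,0.026,0,0],
    [-1,0.0091,0.02,0,0],
    [-1,0.005,0.011,0,0],
    [-1,0,0,0,-0.07],
    [-1,0,0,0,-0.12],
    [-1,0,0,0,-0.12],
    [-1,0,0,0,-0.067],
    [-1,0,0,0,0],
    [-1,0,0,0,0],
  ],
)

```text
clock: 8.88
eef_pos: [551.7, -53.6, 179.4]
eef_rot: [-3.142, 0.0, 0.217]
wrist_force: [-0.4, 0.1, -5.9]
finger_gap: 59.5
finger_force: 60.0
```

Run:
```python
from h import *
go(551.5,-54,12.5)
c,W=shot('side','s2.png'); np.save('s2.npy',W)
M=R.from_euler('xyz',c['orientation']).as_matrix(); p=(np.array([551,-54,90])-c['eye'])@M
u,v=int(p[0]/p[2]*c['fx']+c['cx']),int(p[1]/p[2]*c['fy']+c['cy']); print(u,v)
a=cv2.resize(c['img'][v-70:v+70,u-70:u+70],None,fx=4,fy=4,interpolation=cv2.INTER_CUBIC); cv2.imwrite('pics/c2.png',a)
P=W[v-60:v+60,u-60:u+60].reshape(-1,3); P=P[(abs(P[:,0]-551)<60)&(abs(P[:,1]+54)<60)]
for lo,hi in [(102,120),(120,140),(140,160),(105,165)]:
    q=P[(P[:,2]>lo)&(P[:,2]<hi)]
    if len(q)>4: print(lo,hi,len(q),cv2.minAreaRect(q[:,:2].astype(np.float32)),q.min(0).round(1),q.max(0).round(1))
```

```text
pos [551.7 -53.6 179.4] yaw 12.46 j6 1.19 gap 59.5 F 59.99722009990364 [-0.4  0.1 -5.9] M [-0.02  0.15  0.08] t 8.88
tool dx,dy mm -0.27 0.4 roll -0.0007
360 232
102 120 171 ((539.173583984375, -71.80039978027344), (41.483238220214844, 83.57550811767578), 54.98193359375) [514.2 -91.1 102.1] [585.3 -31.1 120. ]
120 140 229 ((537.7821655273438, -72.16442108154297), (43.474281311035156, 83.58417510986328), 53.99044418334961) [513.5 -92.1 120.1] [584.3 -30.3 139.9]
140 160 232 ((538.6470947265625, -72.45789337158203), (43.40570068359375, 84.34453582763672), 55.513179779052734) [513.6 -92.1 140. ] [585.7 -30.8 159.9]
105 165 675 ((538.4965209960938, -72.27299499511719), (44.15541076660156, 84.34523010253906), 54.914337158203125) [513.5 -92.1 105.1] [585.7 -30.3 164.8]
```

View pics/c2.png

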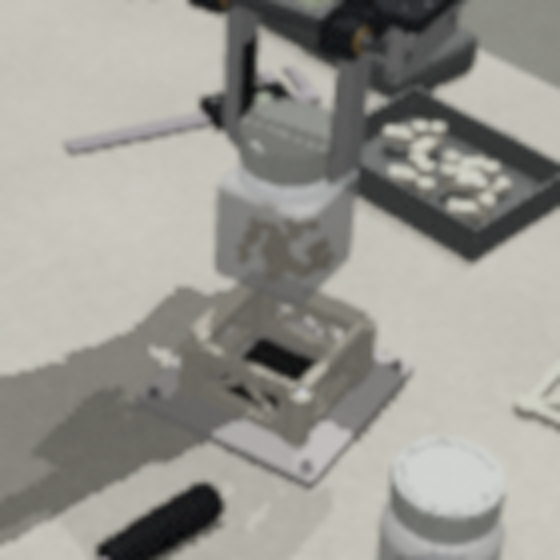

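The picture shows the jar hanging straight over the holder at about (285,230). The pocket is below it at (280,355). I'll fit its square outline against the holder's frame in the same camera.

Run:
```python
from h import *
from scipy.optimize import least_squares
def fit(P,h,x0):
    def f(t):
        d=P[:,:2]-t[:2]; a=t[2]; r=np.c_[d@[np.cos(a),np.sin(a)],d@[-np.sin(a),np.cos(a)]]
        return np.abs(r).max(1)-h
    s=least_squares(f,x0,loss='soft_l1',f_scale=1.); return s.x[0].round(2),s.x[1].round(2),np.degrees(s.x[2]).round(2),np.abs(s.fun).mean().round(2),len(P)
def sel(W,x,y,lo,hi):
    P=W.reshape(-1,3); return P[(abs(P[:,0]-x)<55)&(abs(P[:,1]-y)<55)&(P[:,2]>lo)&(P[:,2]<hi)]
S0=np.load('s0.npy');S2=np.load('s2.npy')
print('jar start',fit(sel(S0,475,227,12,62),32,[475,227,-.157]))
print('jar held',fit(sel(S2,551,-54,108,160),32,[551,-54,.217]))
# holder: outer frame faces from the side, lips from both
print('holder faces s0',fit(sel(S0,551,-54,14,44),42.5,[551,-54,.217]))
print('holder faces s2',fit(sel(S2,551,-54,14,44),42.5,[551,-54,.217]))
```

```text
jar start (np.float64(475.77), np.float64(227.76), np.float64(-9.04), np.float64(1.27), 412)
jar held (np.float64(552.39), np.float64(-53.57), np.float64(12.55), np.float64(0.92), 590)
holder faces s0 (np.float64(550.32), np.float64(-55.68), np.float64(12.52), np.float64(3.37), 610)
holder faces s2 (np.float64(550.26), np.float64(-55.86), np.float64(12.26), np.float64(3.34), 608)
```

Emit:
arm_command(
  plan=[
    [-1,-0.0009,0.001,0.01,0],
    [-1,0,0,0.02,0],
    [-1,0,0,0.014,0],
    [-1,0,0,0.006,0],
    [-1,0,0,0.006,0],
    [-1,0,0,0.006,0],
    [-1,0,0,0.006,0],
    [-1,0,0,0,0],
  ],
)

```text
clock: 9.93
eef_pos: [550.9, -54.8, 111.1]
eef_rot: [-3.141, 0.001, 0.219]
wrist_force: [-0.9, -0.5, -5.6]
finger_gap: 59.7
finger_force: 60.0
```

Emit:
arm_command(
  plan=[
    [-1,0,0,0.006,0],
    [-1,0,0,0.006,0],
    [-1,0,0,0.005,0],
    [-1,0,0,0.003,0],
    [-1,0,0,0.002,0],
    [-1,0,0,0,0],
    [-1,0,0,0,0],
  ],
)

```text
clock: 10.8
eef_pos: [551.2, -54.9, 89.6]
eef_rot: [3.141, -0.0, 0.219]
wrist_force: [0.2, 0.5, -4.5]
finger_gap: 59.4
finger_force: 60.0
```

Emit:
arm_command(
  plan=[
    [-1,0,0,0.001,0],
    [-1,0,0,0.001,0],
    [-1,0,0,0,0],
    [-1,0,0,0,0],
  ],
)

```text
clock: 11.3
eef_pos: [551.2, -54.8, 87.7]
eef_rot: [3.141, -0.0, 0.219]
wrist_force: [-1.5, 0.4, -0.5]
finger_gap: 59.4
finger_force: 60.0
```

Emit:
arm_command(
  plan=[
    [-1,0,0,0.0006,0],
    [-1,0,0,0,0],
    [-1,0,0,0,0],
  ],
)

```text
clock: 11.68
eef_pos: [551.3, -54.8, 87.5]
eef_rot: [3.141, -0.001, 0.219]
wrist_force: [-2.5, 2.3, 5.1]
finger_gap: 59.4
finger_force: 60.0
```

```bash
python3 -c "
from h import *
go(551.2,-54.8,12.5)"
```

```text
pos [551.3 -54.8  87.5] yaw 12.54 j6 1.187 gap 59.4 F 60.00218453351408 [-2.5  2.3  5.1] M [0.33 0.72 0.03] t 11.68
tool dx,dy mm -0.1 -0.0 roll 0.0007
```

Emit:
arm_command(
  plan=[
    [-1,0,0,0,-0.06],
    [-1,0,0,0,-0.08],
    [-1,0,0,-0.00015,-0.08],
    [-1,0,0,-0.00015,-0.08],
    [-1,0,0,-0.00015,-0.08],
    [-1,0,0,-0.00015,-0.08],
    [-1,0,0,0,0],
  ],
)

```text
clock: 12.55
eef_pos: [551.7, -54.9, 88.2]
eef_rot: [3.14, -0.001, 0.679]
wrist_force: [0.3, 2.4, 4.7]
finger_gap: 59.4
finger_force: 60.0
```

```bash
python3 -c "
from h import *
go(551.2,-54.8,12.5)"
```

```text
pos [551.7 -54.9  88.2] yaw 38.88 j6 0.727 gap 59.4 F 60.0016598822549 [0.3 2.4 4.7] M [ 0.25 -0.04  0.08] t 12.55
tool dx,dy mm -0.33 -0.37 roll 0.4604
```

Emit:
arm_command(
  plan=[
    [-1,0,0,-0.0002,-0.1],
    [-1,0,0,-0.0002,-0.1],
    [-1,0,0,-0.0002,-0.1],
    [-1,0,0,-0.0002,-0.1],
    [-1,0,0,-0.0002,-0.1],
    [-1,0,0,-0.0002,-0.1],
    [-1,0,0,-0.0002,-0.1],
    [-1,0,0,-0.0002,-0.1],
    [-1,0,0,-0.0002,-0.1],
    [-1,0,0,-0.0002,-0.1],
    [-1,0,0,-0.0002,-0.1],
    [-1,0,0,-0.0002,-0.1],
    [-1,0,0,-0.0002,-0.1],
  ],
)

```text
clock: 14.18
eef_pos: [550.7, -54.5, 90.2]
eef_rot: [-3.141, -0.001, 1.98]
wrist_force: [-6.1, 3.8, 4.4]
finger_gap: 59.1
finger_force: 60.0
```

Run:
```python
from h import *
go(551.2,-54.8,12.5)
c,W=shot('side'); np.save('s3.npy',W)
M=R.from_euler('xyz',c['orientation']).as_matrix(); p=(np.array([551,-54,70])-c['eye'])@M
u,v=int(p[0]/p[2]*c['fx']+c['cx']),int(p[1]/p[2]*c['fy']+c['cy'])
a=cv2.resize(c['img'][v-60:v+50,u-60:u+60],None,fx=5,fy=5,interpolation=cv2.INTER_CUBIC); cv2.imwrite('pics/c3.png',a)
```

```text
pos [550.7 -54.5  90.2] yaw 113.43 j6 -0.574 gap 59.1 F 60.000873575918376 [-6.1  3.8  4.4] M [ 0.64  1.03 -0.16] t 14.18
tool dx,dy mm -0.42 0.33 roll 1.7616
```

View pics/c3.png

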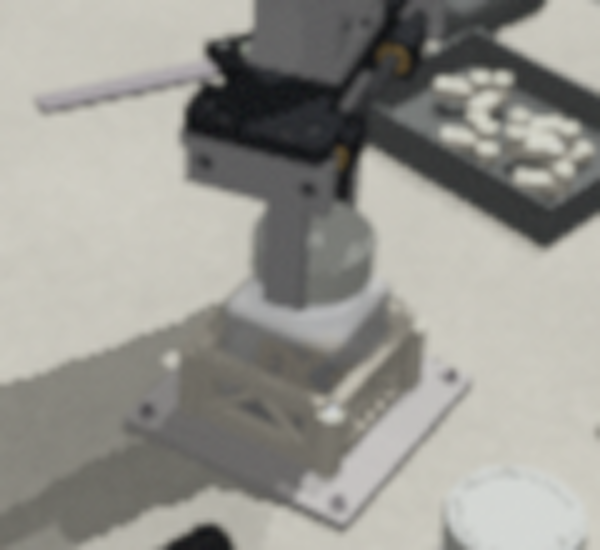

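The picture shows the jar standing home in the holder, its shoulder at about (310,310), with the cap in the fingers at (315,250). The rise agrees with the thread, so I'll continue to about 141°.

Emit:
arm_command(
  plan=[
    [-1,0,0,-0.0002,-0.1],
    [-1,0,0,-0.0002,-0.1],
    [-1,0,0,-0.0002,-0.1],
    [-1,0,0,-0.0002,-0.1],
    [-1,0,0,-0.0002,-0.1],
    [-1,0,0,-0.0002,-0.1],
    [-1,0,0,-0.0002,-0.08],
    [-1,0,0,0,0],
  ],
)

```text
clock: 15.22
eef_pos: [550.8, -54.9, 91.4]
eef_rot: [-3.141, -0.001, 2.657]
wrist_force: [-3.8, 1.2, 1.7]
finger_gap: 59.4
finger_force: 60.0
```

Emit:
arm_command(
  plan=[
    [-1,0,0,-0.0008,0],
    [-1,0,0,-0.0008,0],
    [-1,0,0,0,0],
  ],
)

```text
clock: 15.6
eef_pos: [551.1, -54.9, 93.0]
eef_rot: [-3.142, 0.0, 2.658]
wrist_force: [-1.2, 0.6, -1.8]
finger_gap: 59.4
finger_force: 60.0
```

```bash
python3 -c "
from h import *
go(551.2,-54.8,12.5)"
```

```text
pos [551.1 -54.9  93. ] yaw 152.3 j6 -1.253 gap 59.4 F 59.99959368724376 [-1.2  0.6 -1.8] M [0.15 0.23 0.03] t 15.6
tool dx,dy mm -0.07 0.14 roll 2.4399
```

Emit:
arm_command(
  plan=[
    [-1,0,0,-0.001,0],
    [-1,0,0,-0.001,0],
    [-1,0,0,0,0],
    [-1,0,0,0,0],
  ],
)

```text
clock: 16.1
eef_pos: [551.0, -54.9, 95.1]
eef_rot: [3.142, 0.0, 2.659]
wrist_force: [-1.8, 0.8, -0.7]
finger_gap: 59.5
finger_force: 60.0
```

The force is only the cap's weight, so the threads have let go. Now I'll lift straight up to about 20 mm clear.

Emit:
arm_command(
  plan=[
    [-1,0,0,-0.002,0],
    [-1,0,0,-0.003,0],
    [-1,0,0,-0.004,0],
    [-1,0,0,-0.005,0],
    [-1,0,0,-0.006,0],
    [-1,0,0,-0.005,0],
    [-1,0,0,-0.004,0],
    [-1,0,0,0,0],
    [-1,0,0,0,0],
    [-1,0,0,0,0],
  ],
)

```text
clock: 17.35
eef_pos: [550.9, -54.8, 123.8]
eef_rot: [-3.141, -0.0, 2.659]
wrist_force: [0.5, 0.3, -0.8]
finger_gap: 58.9
finger_force: 60.0
```

Run:
```python
from h import *
go(551.2,-54.8,12.5)
c,W=shot('side')
M=R.from_euler('xyz',c['orientation']).as_matrix(); p=(np.array([551,-54,90])-c['eye'])@M
u,v=int(p[0]/p[2]*c['fx']+c['cx']),int(p[1]/p[2]*c['fy']+c['cy'])
a=cv2.resize(c['img'][v-60:v+50,u-60:u+60],None,fx=5,fy=5,interpolation=cv2.INTER_CUBIC); cv2.imwrite('pics/c4.png',a)
```

```text
pos [550.9 -54.8 123.8] yaw 152.34 j6 -1.253 gap 58.9 F 59.99974189326167 [ 0.5  0.3 -0.8] M [ 0.04  0.04 -0.01] t 17.35
tool dx,dy mm -0.21 0.16 roll 2.4406
```

View pics/c4.png

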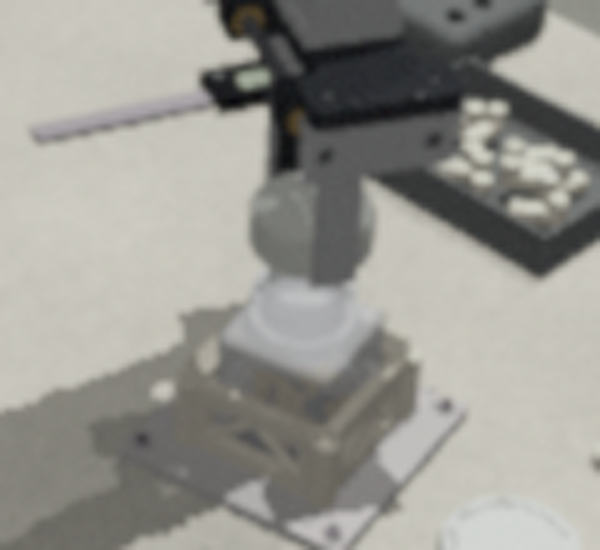

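The picture shows the cap at about (310,225) in the fingers, clear above the open neck at (300,315). The jar is still seated in the holder.

```bash
python3 -c "
from h import *
print(ticket.sign_off())"
```

```text
the job is handed in; nothing more can be done
None
```

The square jar stands home in the holder with its cap unscrewed, and the gripper holds the cap level about 20 mm above the open mouth; I handed the job in, but it returned no verdict.

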